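# Set the collet nut: slide in, bottom out, back off a quarter turn, hold

### The job

Slide the blue collet block sideways along the bench, without lifting or tipping it, from its white parking mark into the yellow nest until it is fully home against the nest's end stop. Then screw the knurled nut clockwise all the way down until it bottoms out, and back it off a quarter turn so that a punch blank could slip in. Finish with the fingers still gripping the nut and holding it at that setting, the block still home in the nest; leave the jar, the hammer and the tin alone.

Things in the scene. Friction and masses are not known exactly. Their poses are not given: they have to be found in the camera images.
- block: Loose collet block, 0.9 kg. Dark base plate 150 x 80 x 16 mm (own x -115 to +35, y -40 to +40), on it a blue 56 mm square body, its top 61 mm above the bench, the knurled nut above that, and an upright aluminium tab to slide it by. Origin: underside, below the nut's axis. x points from tab to nut, y across the base (the narrow way), z up.
- tab (a point): Middle of the top edge of the block's upright aluminium tab, at block x = -85 mm, 62 mm above the bench. The tab is 12 mm thick (along the block's y), 40 mm wide (along its x) and stands 46 mm above the base plate. Pinch it from above across its thickness to slide and steer the block.
- nut: Knurled steel cylinder, 44 mm diameter, 32 mm tall, started on the block's thread; red index mark on top. Origin: centre of its underside, 62.5 mm above the bench when bottomed out; it turns with the nut. Right-hand thread: clockwise from above tightens, 2.5 mm per turn. Light friction (0.06 N m); it stays where it is left. Pinch across its diameter from above.
- nut_turn (a joint): How far the nut is unscrewed from its bottom stop, rad: 0 = bottomed out (hard stop), growing counter-clockwise seen from above; a quarter turn back is 1.571. It starts about half a turn up (2.3 to 3.6).
- nest: Yellow U-shaped nest fixed on the bench, no floor, walls 20 mm high. Mouth with flared cheeks at its -y, end stop at +y. Inner faces: guides at x = -118 and +38 mm, stop at y = +42 mm; guides begin at y = -44, flares (15 mm wider each side) at -80 mm. Origin on the bench: with the block home, the block's origin lies within 3 mm of it and their x axes agree.
- park: White painted rectangle on the bench, 170 x 100 mm, flat: the parking mark on which the block starts. Origin near where the block's origin starts; same axes.
- jar: Closed glass jar with brass cap, 72 mm in diameter, 110 mm tall, loose bystander; origin at the centre of its underside.
- hammer: Hammer lying on the bench, loose bystander; it lies along its x, handle to -x.
- tin: Red tin, 60 mm in diameter, 75 mm tall, loose bystander; origin at the centre of its underside.
Mind the look-alikes: they are no part of the job. There is more than one size of the block; the one meant has the size given above.

How it is judged (in metres and radians):
On the way, in this order (a step that is already met when the one before it is completed fails the run):
1. the block is home in the nest, flat on the bench, the nut not yet screwed down (horizontal distance between block and nest below 0.01 m and angle between the x axis of block and the x axis of nest, either way round below 0.13 rad and height (world z) of block below 0.005 m), for 0.2 s.
2. the nut is bottomed out, the block in the nest (value of joint nut_turn below 0.1 rad and horizontal distance between block and nest below 0.015 m), for 0.2 s.
At the end, for the whole second after the job is handed in: After bottoming out (within 0.1 rad) in the nest, the nut is 1.57 rad (+-0.3) back from its stop, gripped by the fingers (over 4 N); the block is at rest, flat on the bench, its origin within 15 mm of the nest's and turned less than 0.13 rad from it (value of joint nut_turn between 1.27 and 1.87 rad and contact force between the fingers and nut above 4 N and horizontal distance between block and nest below 0.015 m and angle between the x axis of block and the x axis of nest, either way round below 0.13 rad and height (world z) of block below 0.005 m and angle between block's own z axis and vertical below 0.08 rad and linear speed of block below 0.02 m/s); the arm keeps its last pose, push and grip.
It fails at once if the block is lifted or tipped (height (world z) of block above 0.01 m or angle between block's own z axis and vertical above 0.15 rad).
It fails at once if the jar, hammer or tin is moved by more than 30 mm (distance of any of jar, hammer, tin from where it was at the start of the episode above 0.03 m).
It also fails if it takes over 72 s, if anything falls off the work surface, if the arm or the gripper's body presses on something with over 40 N, if the wrist force passes 120 N, or if a joint passes its speed limit or range.

### The arm

A 6-joint arm with a two-finger parallel gripper is mounted at the origin on the work surface. World frame = base frame: x ahead of the robot, y to its left, z up, the work surface at z = 0. Lengths are in m, angles in degrees, forces in N, time in s.
With the tool pointing down it reaches from about 0.375 to 0.9 m from the base axis. Payload 3.1 kg.
Tool frame: the origin (TCP) lies on the centre line of the jaws, within the pads' length; the fingertips stand 17 mm ahead of it and the grasp point (between the pads) lies 2 mm behind it; z points along the fingers, y is the line along which they close (so a half turn about z gives the same grasp; the last joint's range is limited). The gripper opens to 87 mm and grips with 3 to 60 N. Pads are 19 mm wide; open, the fingers measure 117 mm over their backs; the gripper's body (75 mm by 190 mm) begins 51 mm behind the grasp point.
Start: joints at [65.117, 30.224, 82.088, -0, 67.689, -10.227], TCP at [0.158, 0.605, 0.24] pointing down, gripper open.
Joint ranges: [-176.69, 176.69], [-43.24, 126.21], [12.49, 139.97], [-82, 262], [0, 151.66], [-163.58, 163.58]. Speed limits (degrees/s): [159.86, 159.86, 180, 180, 180, 180].

### API

Orientations are given as a 3x3 rotation matrix whose columns are the frame's x, y, z axes.
In Python, from rig import bot, imaging, finder gives the robot as it stands. The module is installed in compiled form; this text tells all that it offers.
- The arm moves only by the tool play_rows, never from a script. Its argument "motion" is a list that holds one entry, the list of rows, each a list of 6 numbers: the shift along the tool's x, y, z in a scale on which 1.0 is 600 mm, then the turn, a rotation vector about the tool's x, y, z in parts of the range, where 1.0 means 360 degrees. In form: [[[dx, dy, dz, wx, wy, wz], ...]]. A call has 1 to 8 rows; each row is the pose to reach, as a shift and turn from the pose commanded when the call began, along the tool's axes at that moment; what a row does not reach only later rows make up. A row lasts 1/12 s, in which the tool goes at most 41.7 mm and 7.16 degrees, less where a joint would pass 70% of its speed; a pose out of reach is approached as far as the arm can. Shift and turn numbers lie between -1 and 1, and a call with a number outside is refused. A call with a gripper value outside its range is refused whole. "fingers" is the finger opening in m, from 0 to 0.087, set as the call begins (left out, the last holds). The fingers move at their own pace and stop on an object; the grip force is fixed at half the most. Time passes only in rows, so rows that repeat a pose let the fingers close. It gives the time, the measured TCP pose, the force, the opening and the grip force at its end, in the units of the state.
- bot.read_state(): the state, without advancing time (a new reading comes with each control period).
- imaging.capture(name): name is "scene" or "side" or "wrist"; returns a dict with "frame" (420x560x3 uint8, red, green, blue), "camera_matrix" (3x3 intrinsics, pixels), "R" (3x3) and "t" (3): a world point X has camera coordinates R X + t. Camera axes: x right, y down, z forward; pixel columns grow to the right and rows downward; lengths in m; the calibration is good to about 2 mm. A picture is of the moment at which its call begins. There is no depth.
- bot.hand_in(): hands the job in; it is judged then, once.
Trained networks look in the newest picture that a camera, given by its name, has taken for a name from the list of things; names that differ only in an ending like _2 or _b are one class to them, and where a whole thing is asked for, a point or a joint stands for the part that bears it (a point fixed in the world has none). Each returns a list of dicts, best first, with "confidence" (0 to 1); they miss things now and then, are a little off and sometimes report something else, mostly with a low value. They report only what shows in the picture. A call takes as long as a camera call. They do not tell look-alikes from the thing itself.
- finder.recognise(camera, name): "at" ([x, y, z] in m, in world coordinates, good to about 4 mm: the middle of the surface that is visible of it).
- finder.outline_of(camera, name): "pixels" (420x560 bool, what is visible of it).
The state is a dict: "time_s": time; "joint_positions": joint angles; "qvel": joint speeds; "tau": joint torques, N m; "position": TCP position; "tcp_rot": TCP orientation; "force": force on the tool from outside, world axes, zero at the start; "moment": the same for the moment, N m; "opening": opening from 0.0 (shut) to 1.0 (fully open); "grasp_force": force on a finger pad.
Only numpy, scipy, OpenCV 4.12 (cv2) and the standard library are available. Lean on these libraries where they do the work, as an engineer would, in place of code of your own. Each camera call takes 0.05 s, during which the arm holds its last target. There are 200 camera calls.

## Working session

There is one attempt and no reset: what is moved stays moved. The work goes in short steps, Python scripts to look and compute and a tool call to move; the robot and the scene stay as the last step left them, time stands still between calls to the robot, and variables do not carry over. Pictures are saved under pics/ and viewed, at most 10 in all, crops included, and the job is handed in when it is done.

Besides the shell and the picture viewer there is one more tool, called as name(argument=value, ...), one argument or row to a line, values as JSON. play_rows: Moves the arm, as the interface text tells. Its arguments: {"type":"object","properties":{"motion":{"type":"array"},"fingers":{"type":"number"}},"required":["motion"]}

```bash
mkdir -p pics
python3 - <<'E'
from rig import bot, imaging, finder
import cv2, numpy as np
s=bot.read_state(); print({k:np.round(v,3).tolist() for k,v in s.items()})
ims=[]
for c in ["scene","side"]:
    f=imaging.capture(c); ims.append(f["frame"])
    cv2.imwrite(f"pics/{c}0.png",f["frame"][:,:,::-1])
    for n in ["block","tab","nut","nest","park","jar","hammer","tin"]:
        print(c,n,[(np.round(d["at"],3).tolist(),round(d["confidence"],2)) for d in finder.recognise(c,n)][:4])
    print(np.round(f["camera_matrix"],1).tolist(), np.round(f["R"],3).tolist(), np.round(f["t"],3).tolist())
E
```

```text
{'time_s': 0.0, 'joint_positions': [65.117, 30.279, 82.156, 0.0, 67.687, -10.227], 'qvel': [-0.033, -0.008, 0.038, 0.062, 0.022, -0.005], 'tau': [-0.001, -44.006, -17.659, 0.063, 0.058, -0.0], 'position': [0.158, 0.604, 0.239], 'tcp_rot': [[-0.967, 0.253, -0.001], [0.253, 0.967, -0.002], [0.0, -0.002, -1.0]], 'force': [0.145, 0.343, 0.435], 'moment': [-0.013, -0.029, 0.042], 'grasp_force': 0.0, 'opening': 1.0}
scene block [([0.545, -0.197, 0.016], 0.82), ([0.604, -0.345, 0.014], 0.78), ([0.539, 0.088, 0.024], 0.57), ([0.416, -0.34, 0.009], 0.56)]
scene tab [([0.552, -0.198, 0.012], 0.97), ([0.422, -0.346, 0.012], 0.82), ([0.61, -0.35, 0.01], 0.67)]
scene nut [([0.582, -0.351, 0.072], 0.67), ([0.568, -0.188, 0.099], 0.57)]
scene nest [([0.541, 0.088, 0.021], 0.79)]
scene park [([0.55, -0.208, -0.003], 0.74)]
scene jar [([0.772, -0.141, 0.109], 0.95), ([0.569, -0.189, 0.1], 0.28)]
scene hammer [([0.788, 0.197, 0.022], 0.69)]
scene tin [([0.558, 0.347, 0.059], 0.9), ([0.57, -0.187, 0.096], 0.61)]
[[380.8, 0.0, 280.4], [0.0, 380.8, 207.0], [0.0, 0.0, 1.0]] [[0.861, 0.509, 0.007], [0.41, -0.686, -0.602], [-0.301, 0.521, -0.799]] [-0.517, -0.146, 1.171]
side block [([0.589, -0.353, 0.014], 0.73), ([0.438, -0.334, 0.008], 0.68), ([0.526, -0.196, 0.017], 0.6)]
side tab [([0.588, -0.35, 0.013], 0.98), ([0.526, -0.193, 0.019], 0.86), ([0.437, -0.336, 0.011], 0.7)]
side nut [([0.56, -0.188, 0.092], 0.9), ([0.563, -0.187, 0.095], 0.35)]
side nest [([0.537, 0.085, 0.013], 0.65)]
side park [([0.496, -0.22, 0.0], 0.82)]
side jar [([0.755, -0.134, 0.087], 0.59)]
side hammer [([0.785, 0.196, 0.022], 0.7)]
side tin [([0.544, 0.35, 0.06], 0.86)]
[[388.6, 0.0, 280.1], [0.0, 388.6, 207.4], [0.0, 0.0, 1.0]] [[0.85, -0.526, -0.015], [-0.413, -0.65, -0.638], [0.326, 0.549, -0.77]] [-0.493, 0.318, 0.733]
```

View pics/scene0.png

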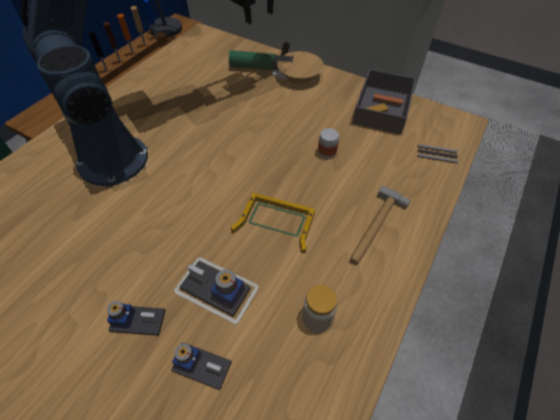

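View pics/side0.png

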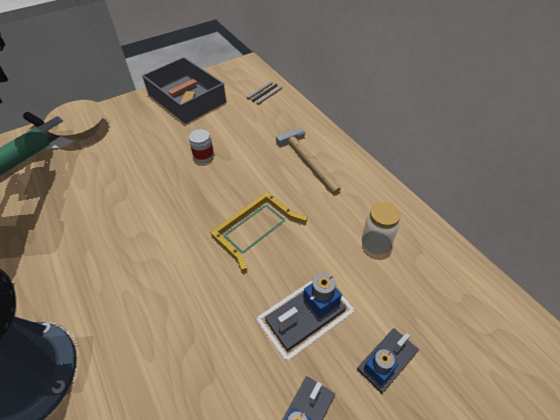

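The scene shows the parked block on the white mark at px (215,288), with its nut on the far-x side (nut at (226,280), tab at (197,268)). The two off-mark blocks are smaller look-alikes. The nest is at (278,215), opening towards the block. Next I'll fit the poses by silhouette.

```bash
cat > fit.py <<'E'
from rig import bot, imaging, finder
import cv2, numpy as np
from scipy.optimize import minimize
def box(x0,x1,y0,y1,z0,z1): return np.array([[x,y,z] for x in(x0,x1) for y in(y0,y1) for z in(z0,z1)],float)/1000
def cyl(r,z0,z1): 
    a=np.linspace(0,2*np.pi,24); return np.array([[r*np.cos(t),r*np.sin(t),z] for t in a for z in(z0,z1)])/1000
BLOCK=[box(-115,35,-40,40,0,16),box(-28,28,-28,28,16,61),cyl(22,61,96),box(-105,-65,-6,6,16,62)]
def nest(w):
    P=[box(-118-w,-118,-44,42+w,0,20),box(38,38+w,-44,42+w,0,20),box(-118-w,38+w,42,42+w,0,20)]
    for s,x in((-1,-118),(1,38)):
        P.append(np.array([[x+s*(a),y,z] for (a,y) in((0,-44),(w,-44),(15,-80),(15+w,-80)) for z in(0,20)])/1000)
    return P
def proj(f,X):
    c=X@f["R"].T+f["t"]; p=c@f["camera_matrix"].T; return p[:,:2]/p[:,2:]
def pose(p,X):
    c,s=np.cos(p[2]),np.sin(p[2]); return X@np.array([[c,s,0],[-s,c,0],[0,0,1]])+[p[0],p[1],0]
def render(f,p,M):
    m=np.zeros((420*3,560*3),np.uint8)
    for B in M:
        h=cv2.convexHull((proj(f,pose(p,B)).astype(np.float32)+.5)*3-.5)
        cv2.fillConvexPoly(m,np.round(h*16).astype(np.int32),255,shift=4)
    return cv2.resize(m,(560,420),interpolation=cv2.INTER_AREA)/255.
def fit(data,M,p0):
    g=lambda a:cv2.GaussianBlur(a.astype(float),(0,0),1.5)
    D=[(f,g(m)) for f,m in data]
    def cost(q):
        p=np.array([q[0],q[1],q[2]]); MM=M(q[3]) if callable(M) else M
        return sum(np.sum((g(render(f,p,MM))-m)**2) for f,m in D)
    n=len(p0); S=np.vstack([p0]+[np.array(p0)+np.eye(n)[i]*[.015,.015,.1,4][i] for i in range(n)])
    r=minimize(cost,p0,method="Nelder-Mead",options=dict(initial_simplex=S,xatol=1e-4,fatol=.05,maxiter=300))
    return r.x,r.fun,sum(m.sum() for f,m in D)
def near(f,ms,X):
    u=proj(f,np.array([X]))[0]
    return min(ms,key=lambda d:np.hypot(*(np.argwhere(d["pixels"]).mean(0)[::-1]-u)))["pixels"]
def yellow(f,X,r=75):
    h=cv2.cvtColor(f["frame"],cv2.COLOR_RGB2HSV); m=cv2.inRange(h,(20,170,60),(32,255,255))>0
    u=proj(f,np.array([X]))[0]; yy,xx=np.mgrid[:420,:560]; return m&(np.hypot(xx-u[0],yy-u[1])<r)
E
python3 - <<'E'
from fit import *
F={c:imaging.capture(c) for c in("scene","side")}
d1=[(F[c],near(F[c],finder.outline_of(c,"block"),[.54,-.2,.03])) for c in F]
d2=[(F[c],yellow(F[c],[.54,.08,.01])) for c in F]
for nm,d,M,p0 in(("block",d1,BLOCK,[.575,-.2,.1]),("nest",d2,nest,[.575,.08,.1,12])):
    for i in ([0,1],[0],[1]):
        print(nm,i,*[np.round(v,4) for v in fit([d[j] for j in i],M,p0)],[int(d[j][1].sum()) for j in i])
    p=fit(d,M,p0)[0]
    for j,c in enumerate(F):
        MM=M(p[3]) if callable(M) else M
        a=F[c]["frame"][:,:,::-1].copy(); m=(render(F[c],p[:3],MM)>.5).astype(np.uint8)
        cs=cv2.findContours(m,cv2.RETR_LIST,cv2.CHAIN_APPROX_NONE)[0]; cv2.drawContours(a,cs,-1,(0,0,255),1)
        cc=cv2.findContours(d[j][1].astype(np.uint8),cv2.RETR_LIST,cv2.CHAIN_APPROX_NONE)[0]; cv2.drawContours(a,cc,-1,(0,255,0),1)
        u=proj(F[c],np.array([[p[0]-.03,p[1],.02]]))[0].astype(int); F[c].setdefault("o",[]).append(cv2.resize(a[u[1]-65:u[1]+65,u[0]-65:u[0]+65],(290,290)))
cv2.imwrite("pics/fit.png",np.vstack([np.hstack(F[c]["o"]) for c in F]))
print(np.round(imaging.capture("wrist")["R"],3).tolist())
E
```

```text
block [0, 1] [ 0.5666 -0.184   0.0489] 32.1028 5477.0 [2294, 3183]
block [0] [ 0.5667 -0.1834  0.0453] 9.4075 2294.0 [2294]
block [1] [ 0.5658 -0.1844  0.0525] 19.9832 3183.0 [3183]
nest [0, 1] [0.5846 0.0794 0.2072 1.2059] 297.1775 1236.0 [781, 455]
nest [0] [0.5864 0.0796 0.2106 9.2669] 31.9637 781.0 [781]
nest [1] [ 0.5878  0.0766  0.1998 -0.0176] 89.0946 455.0 [455]
[[0.253, 0.968, 0.0], [0.934, -0.244, 0.262], [0.253, -0.066, -0.965]]
```

View pics/fit.png

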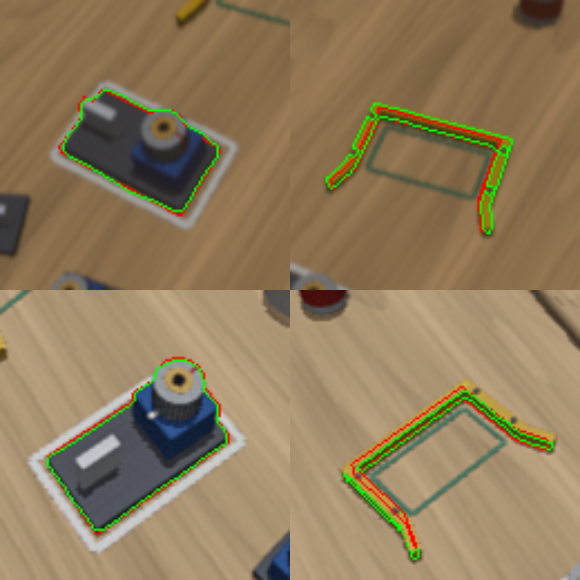

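The block fit (red on green) is good in both views. The nest's colour threshold missed its sunlit tops in the side view, so I'll loosen it and refit.

```bash
sed -i 's/(20,170,60),(32,255,255)/(19,LO,60),(33,255,255)/; s/def yellow(f,X,r=75)/def yellow(f,X,r=75,LO=150)/' fit.py
python3 - <<'E'
from fit import *
F={c:imaging.capture(c) for c in("scene","side")}
for c in F:
  print(c,[int(yellow(F[c],[.54,.08,.01],LO=l).sum()) for l in(100,120,130,140,150,160)])
  for m in finder.outline_of(c,"nest")[:1]: print(int(m["pixels"].sum()))
for src in("net",):
  d=[(F[c],near(F[c],finder.outline_of(c,"nest"),[.54,.08,.01])) for c in F]
  for i in([0,1],[0],[1]): print(src,i,*[np.round(v,4) for v in fit([d[j] for j in i],nest,[.585,.08,.2,9])])
for l in(120,140):
  d=[(F[c],yellow(F[c],[.54,.08,.01],LO=l)) for c in F]
  for i in([0,1],[1]): print(l,i,*[np.round(v,4) for v in fit([d[j] for j in i],nest,[.585,.08,.2,9])])
E
```

```text
scene [1130, 1027, 1005, 980, 919, 857]
1102
side [1284, 1229, 1204, 1152, 1092, 986]
1600
net [0, 1] [ 0.5883  0.0728  0.2078 12.1889] 188.1474 2702.0
net [0] [ 0.5889  0.0721  0.2114 11.6516] 59.1885 1102.0
net [1] [ 0.5875  0.0733  0.2115 12.3898] 122.6768 1600.0
120 [0, 1] [ 0.5863  0.0764  0.2137 11.5623] 34.4875 2256.0
120 [1] [ 0.5853  0.0763  0.22   11.1026] 15.0274 1229.0
140 [0, 1] [ 0.5865  0.0771  0.2093 11.3046] 51.8367 2132.0
140 [1] [ 0.5854  0.0764  0.2161 10.4781] 23.6081 1152.0
```

```bash
cat > go.py <<'E'
import sys, numpy as np
from rig import bot
from scipy.spatial.transform import Rotation as R
# targets: x,y,z,yaw(of tool y, deg)
s=bot.read_state(); Rt=np.array(s["tcp_rot"]); p=np.array(s["position"])
print("t",round(s["time_s"],2),"p",np.round(p,4),"yaw",round(np.degrees(np.arctan2(Rt[1,1],Rt[0,1])),2),"tilt",np.round(Rt[:2,2],4),"q",np.round(s["joint_positions"],1),"F",np.round(s["force"],1),"M",np.round(s["moment"],2),"op",round(s["opening"]*87,1),"g",round(s["grasp_force"],1))
for a in sys.argv[1:]:
    x,y,z,w=map(float,a.split(",")); w=np.radians(w)
    T=np.array([[np.sin(w),np.cos(w),0],[-np.cos(w),np.sin(w),0],[0,0,-1.]])
    print(np.round(Rt.T@([x,y,z]-p),4).tolist(), np.round(R.from_matrix(Rt.T@T).as_rotvec(degrees=True),2).tolist())
E
python3 go.py 0.46,0.25,0.22,92.8 0.4816,-0.1882,0.16,92.8
```

```text
t 1.45 p [0.1581 0.6047 0.2396] yaw 75.35 tilt [0.0001 0.0001] q [ 65.1  30.2  82.1  -0.   67.7 -10.2] F [ 0.5  0.3 -0.4] M [-0.02  0.01  0.03] op 87.0 g 0.0Traceback (most recent call last):
  File "go.py", line 10, in <module>
    print(np.round(Rt.T@([x,y,z]-p),4).tolist(), np.round(R.from_matrix(Rt.T@T).as_rotvec(degrees=True),2).tolist())
                                                          ~~~~~~~~~~~~~^^^^^^^^
  File "scipy/spatial/transform/_rotation.pyx", line 1143, in scipy.spatial.transform._rotation.Rotation.from_matrix
ValueError: Non-positive determinant (left-handed or null coordinate frame) in rotation matrix 0: [[-9.53953429e-01  2.99954754e-01  3.41762014e-05]
 [ 2.99954751e-01  9.53953427e-01 -7.38567531e-05]
 [ 5.47561887e-05  6.02045888e-05  9.99999997e-01]].
```

```bash
sed -i 's/\[\[np.sin(w),np.cos(w),0\],\[-np.cos(w)/[[-np.sin(w),np.cos(w),0],[np.cos(w)/' go.py
python3 go.py 0.46,0.25,0.22,92.8 0.4816,-0.1882,0.16,92.8
```

```text
t 1.45 p [0.1581 0.6047 0.2396] yaw 75.35 tilt [0.0001 0.0001] q [ 65.1  30.2  82.1  -0.   67.7 -10.2] F [ 0.5  0.3 -0.4] M [-0.02  0.01  0.03] op 87.0 g 0.0
[-0.3818, -0.2668, 0.0196] [0.0, 0.0, -17.45]
[-0.5135, -0.6852, 0.0795] [0.0, 0.0, -17.45]
```

Units first: shifts go in shares of 600 mm and turns go in shares of 360 degrees. So -0.38 m / 0.6 = -0.6333, 0.02 m / 0.6 = 0.0333, -17.4 degrees / 360 = -0.0483.

play_rows(
  motion=[
    [[-0.6333, -0.4433, 0.0333, 0, 0, -0.0483], [-0.6333, -0.4433, 0.0333, 0, 0, -0.0483], [-0.6333, -0.4433, 0.0333, 0, 0, -0.0483], [-0.6333, -0.4433, 0.0333, 0, 0, -0.0483], [-0.6333, -0.4433, 0.0333, 0, 0, -0.0483], [-0.6333, -0.4433, 0.0333, 0, 0, -0.0483], [-0.6333, -0.4433, 0.0333, 0, 0, -0.0483], [-0.6333, -0.4433, 0.0333, 0, 0, -0.0483]],
  ],
  fingers=0.05,
)

```text
time_s: 2.12
position: [0.3728, 0.3517, 0.2255]
tcp_rot: [[-0.999, -0.048, 0.001], [-0.048, 0.999, 0.0], [-0.001, 0.0, -1.0]]
force: [0.5, 0.1, -0.2]
opening: 0.593
grasp_force: 0.0
```

```bash
python3 go.py 0.4816,-0.1882,0.16,92.8
```

```text
t 2.12 p [0.3728 0.3517 0.2255] yaw 92.76 tilt [0.0006 0.0004] q [ 30.8  22.7  99.    0.   58.3 -61.9] F [ 0.5  0.1 -0.2] M [-0.   -0.1   0.04] op 51.6 g 0.0
[-0.0827, -0.5446, 0.0654] [0.02, 0.04, -0.04]
```

Converted, -0.545 m / 0.6 = -0.9083, -0.083 m / 0.6 = -0.1383.

play_rows(
  motion=[
    [[-0.1383, -0.9083, 0.1083, 0, 0, 0], [-0.1383, -0.9083, 0.1083, 0, 0, 0], [-0.1383, -0.9083, 0.1083, 0, 0, 0], [-0.1383, -0.9083, 0.1083, 0, 0, 0], [-0.1383, -0.9083, 0.1083, 0, 0, 0], [-0.1383, -0.9083, 0.1083, 0, 0, 0], [-0.1383, -0.9083, 0.1083, 0, 0, 0], [-0.1383, -0.9083, 0.1083, 0, 0, 0]],
  ],
)

```text
time_s: 2.78
position: [0.4375, 0.0267, 0.1864]
tcp_rot: [[-0.999, -0.048, 0.001], [-0.048, 0.999, -0.0], [-0.001, -0.0, -1.0]]
force: [1.5, 0.3, 0.1]
opening: 0.576
grasp_force: 0.0
```

```bash
python3 go.py 0.4816,-0.1882,0.16,92.8
```

```text
t 2.78 p [0.4375 0.0267 0.1864] yaw 92.74 tilt [ 0.0011 -0.0001] q [ -11.2   21.   111.3    0.    47.6 -103.9] F [1.5 0.3 0.1] M [ 0.06 -0.09 -0.01] op 50.1 g 0.0
[-0.0337, -0.2168, 0.0265] [-0.01, 0.06, -0.06]
```

Converted, -0.217 m / 0.6 = -0.3617, -0.034 m / 0.6 = -0.0567.

play_rows(
  motion=[
    [[-0.0567, -0.3617, 0.0433, 0, 0, 0], [-0.0567, -0.3617, 0.0433, 0, 0, 0], [-0.0567, -0.3617, 0.0433, 0, 0, 0], [-0.0567, -0.3617, 0.0433, 0, 0, 0], [-0.0567, -0.3617, 0.0433, 0, 0, 0], [-0.0567, -0.3617, 0.0433, 0, 0, 0], [-0.0567, -0.3617, 0.0433, 0, 0, 0], [-0.0567, -0.3617, 0.0433, 0, 0, 0]],
  ],
)

```text
time_s: 3.45
position: [0.4811, -0.1865, 0.16]
tcp_rot: [[-0.999, -0.046, -0.001], [-0.046, 0.999, 0.001], [0.001, 0.001, -1.0]]
force: [-0.9, -0.7, -0.4]
opening: 0.574
grasp_force: 0.0
```

```bash
python3 - <<'E'
from fit import *
w=imaging.capture("wrist"); f=w["frame"][:,:,::-1].copy()
for p,M,c in (([.5665,-.184,.049],BLOCK,(0,0,255)),):
    for B in M: cv2.polylines(f,[cv2.convexHull(proj(w,pose(p,B)).astype(np.float32)).astype(np.int32)],True,c,1)
cv2.imwrite("pics/w1.png",f)
for n in("tab","nut"): print(n,[(np.round(d["at"],4).tolist(),round(d["confidence"],2)) for d in finder.recognise("wrist",n)][:3])
E
python3 go.py 0.4816,-0.1882,0.045,92.8
```

```text
tab [([0.5038, -0.1851, 0.0144], 0.66), ([0.4098, -0.3334, 0.0234], 0.59)]
nut [([0.3928, -0.3507, 0.069], 0.98), ([0.5471, -0.1831, 0.0944], 0.69)]
t 3.6 p [ 0.4808 -0.1844  0.1604] yaw 92.84 tilt [-0.0012  0.0011] q [ -33.4   28.5  102.2    0.    49.4 -126.3] F [-1.   0.4  0.2] M [0.02 0.01 0.01] op 49.9 g 0.0
[-0.0008, -0.004, 0.1154] [0.07, -0.07, 0.04]
```

View pics/w1.png

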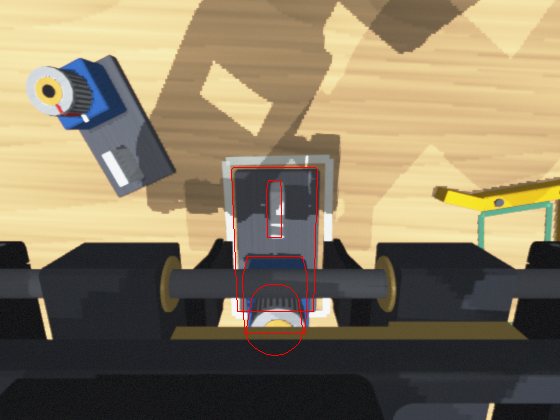

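The wrist view confirms the fit: the tab outline is at px (275,210) on the real tab, centred between the fingers. Now I'll descend.

Converted, 0.115 m / 0.6 = 0.1917, 0.105 m / 0.6 = 0.175.

play_rows(
  motion=[
    [[-0.0017, -0.0067, 0.0667, 0, 0, 0], [-0.0017, -0.0067, 0.125, 0, 0, 0], [-0.0017, -0.0067, 0.1583, 0, 0, 0], [-0.0017, -0.0067, 0.175, 0, 0, 0], [-0.0017, -0.0067, 0.1917, 0, 0, 0], [-0.0017, -0.0067, 0.1917, 0, 0, 0], [-0.0017, -0.0067, 0.1917, 0, 0, 0]],
  ],
)

```text
time_s: 4.18
position: [0.4831, -0.1899, 0.0458]
tcp_rot: [[-0.999, -0.049, 0.001], [-0.049, 0.999, -0.0], [-0.001, -0.0, -1.0]]
force: [0.3, 0.3, 0.6]
opening: 0.574
grasp_force: 0.0
```

```bash
python3 go.py 0.4816,-0.1882,0.045,92.8
```

```text
t 4.18 p [ 0.4831 -0.1899  0.0458] yaw 92.8 tilt [ 0.0006 -0.0004] q [ -33.8   40.4  105.4    0.    34.2 -126.6] F [0.3 0.3 0.6] M [0.05 0.06 0.07] op 49.9 g 0.0
[0.0015, 0.0018, 0.0008] [-0.02, 0.03, -0.0]
```

play_rows(
  motion=[
    [[0, 0, 0, 0, 0, 0], [0, 0, 0, 0, 0, 0], [0, 0, 0, 0, 0, 0], [0, 0, 0, 0, 0, 0], [0, 0, 0, 0, 0, 0], [0, 0, 0, 0, 0, 0], [0, 0, 0, 0, 0, 0], [0, 0, 0, 0, 0, 0]],
  ],
  fingers=0.0,
)

```text
time_s: 4.85
position: [0.4823, -0.1889, 0.0455]
tcp_rot: [[-0.999, -0.048, -0.001], [-0.048, 0.999, 0.002], [0.001, 0.002, -1.0]]
force: [0.6, 5.1, 4.3]
opening: 0.138
grasp_force: 29.9
```

```bash
python3 - <<'E'
from fit import *
F={c:imaging.capture(c) for c in("scene","side")}
for c in F:
  o=finder.outline_of(c,"block"); m=near(F[c],o,[.54,-.2,.03]); print(c,m.sum())
  u=finder.recognise(c,"nut"); print([np.round(d["at"],3) for d in u][:3])
E
python3 go.py
```

```text
scene 1810
[array([ 0.57 , -0.19 ,  0.097]), array([ 0.398, -0.355,  0.071]), array([ 0.585, -0.35 ,  0.068])]
side 1369
[array([ 0.58 , -0.349,  0.074]), array([ 0.569, -0.188,  0.096]), array([ 0.4  , -0.345,  0.072])]
t 5.15 p [ 0.4823 -0.1889  0.0456] yaw 92.8 tilt [-0.0011  0.0018] q [-3.380e+01  4.040e+01  1.055e+02  1.000e-01  3.430e+01 -1.267e+02] F [1.5 4.7 4.1] M [ 0.98 -0.13  0.33] op 11.7 g 29.9
```

Pinched at 11.7 mm, the tab's thickness. Now I'll slide to the front of the mouth, aligned with the nest.

```bash
python3 go.py .5354,-.0878,.0456,102.15
```

```text
t 5.15 p [ 0.4823 -0.1889  0.0456] yaw 92.8 tilt [-0.0011  0.0018] q [-3.380e+01  4.040e+01  1.055e+02  1.000e-01  3.430e+01 -1.267e+02] F [1.5 4.7 4.1] M [ 0.98 -0.13  0.33] op 11.7 g 29.9
[-0.058, 0.0984, 0.0001] [0.11, -0.05, -9.35]
```

Converted, 0.098 m / 0.6 = 0.1633, -0.058 m / 0.6 = -0.0967, -9.3 degrees / 360 = -0.0258.

play_rows(
  motion=[
    [[-0.0083, 0.015, 0, 0, 0, -0.0022], [-0.02, 0.035, 0, 0, 0, -0.0056], [-0.0333, 0.0567, 0, 0, 0, -0.0089], [-0.0467, 0.08, 0, 0, 0, -0.0128], [-0.06, 0.1033, 0, 0, 0, -0.0167], [-0.0733, 0.125, 0, 0, 0, -0.02], [-0.0867, 0.1467, 0, 0, 0, -0.0236], [-0.0967, 0.1633, 0, 0, 0, -0.0258]],
  ],
)

```text
time_s: 5.82
position: [0.5363, -0.0907, 0.0456]
tcp_rot: [[-0.978, -0.21, -0.0], [-0.21, 0.978, -0.002], [0.001, -0.002, -1.0]]
force: [-3.5, -8.6, 4.1]
opening: 0.138
grasp_force: 30.0
```

```bash
python3 - <<'E'
from fit import *
F={c:imaging.capture(c) for c in("scene","side")}
for c in F:
  print(c,[(np.round(d["at"],3).tolist(),round(d["confidence"],2)) for d in finder.recognise(c,"nut")][:3])
  a=F[c]["frame"][:,:,::-1].copy()
  for p,M,col in(([.6178,-.0701,.212],BLOCK,(0,0,255)),([.5863,.0765,.212],nest(11.5),(0,255,0))):
    cs=cv2.findContours((render(F[c],p,M)>.5).astype(np.uint8),cv2.RETR_LIST,cv2.CHAIN_APPROX_NONE)[0]; cv2.drawContours(a,cs,-1,col,1)
  u=proj(F[c],np.array([[.56,0,.02]]))[0].astype(int); F[c]["o"]=cv2.resize(a[u[1]-90:u[1]+90,u[0]-90:u[0]+90],(400,400))
cv2.imwrite("pics/s2.png",np.hstack([F[c]["o"] for c in F]))
E
python3 go.py .5354,-.0878,.0456,102.15
```

```text
scene [([0.623, -0.078, 0.097], 0.9), ([0.402, -0.35, 0.07], 0.74), ([0.584, -0.35, 0.071], 0.65)]
side [([0.578, -0.348, 0.073], 0.58), ([0.399, -0.347, 0.068], 0.53), ([0.624, -0.088, 0.092], 0.47)]
t 6.02 p [ 0.5373 -0.0889  0.0456] yaw 102.01 tilt [0.0031 0.0008] q [ -21.2   41.3  101.8    0.2   36.8 -123.4] F [4.1 6.6 1.2] M [ 1.16 -0.61  0.23] op 11.8 g 29.9
[0.0017, 0.0014, -0.0] [0.01, 0.18, -0.14]
```

View pics/s2.png

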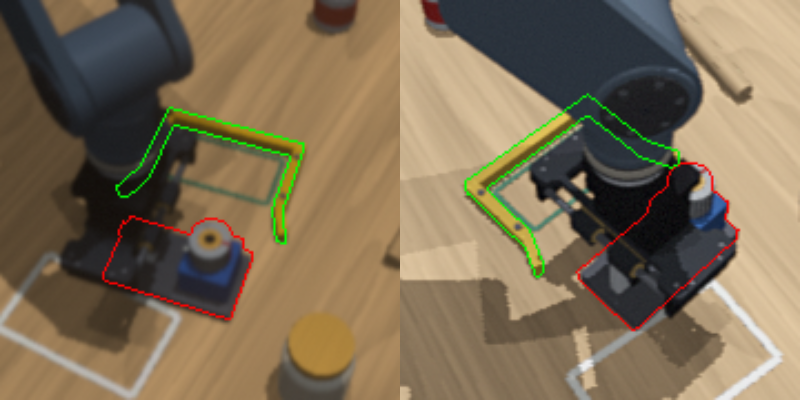

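The block (red) and the nest (green) both match their predicted poses. The block sits square in front of the mouth, so I'll push it in.

Converted, 0.1 m / 0.6 = 0.1667, 0.092 m / 0.6 = 0.1533.

play_rows(
  motion=[
    [[0.0008, 0.0133, 0, 0, 0, 0], [0.0017, 0.0367, 0, 0, 0, 0], [0.0025, 0.06, 0, 0, 0, 0], [0.0025, 0.0833, 0, 0, 0, 0], [0.0025, 0.1067, 0, 0, 0, 0], [0.0025, 0.13, 0, 0, 0, 0], [0.0025, 0.1533, 0, 0, 0, 0], [0.0025, 0.1667, 0, 0, 0, 0]],
  ],
)

```text
time_s: 6.68
position: [0.5143, 0.007, 0.0456]
tcp_rot: [[-0.978, -0.208, 0.002], [-0.208, 0.978, -0.002], [-0.002, -0.002, -1.0]]
force: [1.2, -7.0, 0.0]
opening: 0.134
grasp_force: 30.1
```

```bash
python3 go.py .5038,.0588,.0456,102.15
```

```text
t 6.68 p [0.5143 0.007  0.0456] yaw 102.01 tilt [ 0.0024 -0.0019] q [-1.160e+01  4.020e+01  1.062e+02 -1.000e-01  3.350e+01 -1.135e+02] F [ 1.2 -7.   0. ] M [-1.18 -0.11 -0.4 ] op 11.7 g 30.1
[-0.0005, 0.0528, -0.0001] [-0.14, 0.11, -0.14]
```

Converted, 0.05 m / 0.6 = 0.0833, 0.048 m / 0.6 = 0.08.

play_rows(
  motion=[
    [[0, 0.0167, 0, 0, 0, 0], [0, 0.0333, 0, 0, 0, 0], [0, 0.05, 0, 0, 0, 0], [0, 0.0633, 0, 0, 0, 0], [0, 0.0717, 0, 0, 0, 0], [0, 0.0767, 0, 0, 0, 0], [0, 0.08, 0, 0, 0, 0], [0, 0.0833, 0, 0, 0, 0]],
  ],
)

```text
time_s: 7.35
position: [0.5043, 0.0551, 0.0456]
tcp_rot: [[-0.978, -0.208, 0.003], [-0.208, 0.978, -0.002], [-0.002, -0.002, -1.0]]
force: [1.3, -7.4, 2.0]
opening: 0.134
grasp_force: 30.1
```

```bash
python3 go.py .5038,.0588,.0456,102.15
```

```text
t 7.35 p [0.5043 0.0551 0.0456] yaw 101.99 tilt [ 0.0025 -0.0019] q [  -6.4   39.9  107.2   -0.2   32.7 -108.2] F [ 1.3 -7.4  2. ] M [-1.09 -0.1  -0.34] op 11.6 g 30.1
[-0.0003, 0.0038, 0.0] [-0.14, 0.12, -0.16]
```

Still only sliding friction (about 7 N). I'll creep until the stop pushes back.

Converted, 0.005 m / 0.6 = 0.0083, 0.003 m / 0.6 = 0.005.

play_rows(
  motion=[
    [[0, 0.0017, 0, 0, 0, 0], [0, 0.0033, 0, 0, 0, 0], [0, 0.005, 0, 0, 0, 0], [0, 0.0067, 0, 0, 0, 0], [0, 0.0083, 0, 0, 0, 0]],
  ],
)

```text
time_s: 7.77
position: [0.5034, 0.0598, 0.0456]
tcp_rot: [[-0.978, -0.207, 0.003], [-0.207, 0.978, -0.002], [-0.002, -0.002, -1.0]]
force: [1.7, -8.5, 2.9]
opening: 0.133
grasp_force: 30.1
```

Converted, 0.001 m / 0.6 = 0.0017, 0.0005 m / 0.6 = 0.0008.

play_rows(
  motion=[
    [[0, 0.0008, 0, 0, 0, 0], [0, 0.0017, 0, 0, 0, 0]],
  ],
)

```text
time_s: 7.93
position: [0.5035, 0.06, 0.0457]
tcp_rot: [[-0.978, -0.209, 0.003], [-0.209, 0.978, -0.003], [-0.003, -0.004, -1.0]]
force: [0.6, -11.9, 1.8]
opening: 0.133
grasp_force: 30.0
```

```bash
python3 go.py .5038,.0588,.0456,102.15
```

```text
t 7.93 p [0.5035 0.06   0.0457] yaw 102.05 tilt [ 0.0033 -0.0031] q [  -5.8   39.9  107.2   -0.3   32.6 -107.6] F [  0.6 -11.9   1.8] M [-2.03 -0.13 -0.26] op 11.6 g 30.0
[-0.0, -0.0013, 0.0001] [-0.21, 0.15, -0.1]
```

Force is rising, so contact has begun. A little more.

Converted, 0.002 m / 0.6 = 0.0033, 0.0015 m / 0.6 = 0.0025.

play_rows(
  motion=[
    [[0, 0.0008, 0, 0, 0, 0], [0, 0.0017, 0, 0, 0, 0], [0, 0.0025, 0, 0, 0, 0], [0, 0.0033, 0, 0, 0, 0], [0, 0.0033, 0, 0, 0, 0]],
  ],
)

```text
time_s: 8.35
position: [0.5036, 0.0603, 0.0459]
tcp_rot: [[-0.978, -0.211, 0.004], [-0.211, 0.978, -0.005], [-0.003, -0.006, -1.0]]
force: [1.2, -17.0, 3.2]
opening: 0.136
grasp_force: 30.0
```

```bash
python3 go.py .5038,.0588,.0456,102.15
```

```text
t 8.35 p [0.5036 0.0603 0.0459] yaw 102.17 tilt [ 0.0041 -0.0055] q [  -5.6   39.9  107.2   -0.5   32.6 -107.4] F [  1.2 -17.    3.2] M [-3.02 -0.12 -0.16] op 11.8 g 30.0
[0.0002, -0.0015, 0.0003] [-0.36, 0.16, 0.02]
```

The block has stalled at the stop, pressing 17 N. I'll relax the push, release and rise.

Converted, -0.002 m / 0.6 = -0.0033, -0.0015 m / 0.6 = -0.0025.

play_rows(
  motion=[
    [[0, -0.0025, 0, 0, 0, 0], [0, -0.0033, 0, 0, 0, 0], [0, -0.0033, 0, 0, 0, 0]],
  ],
)

```text
time_s: 8.6
position: [0.5037, 0.0601, 0.0457]
tcp_rot: [[-0.978, -0.209, 0.003], [-0.209, 0.978, -0.003], [-0.003, -0.003, -1.0]]
force: [1.9, -8.7, 2.3]
opening: 0.137
grasp_force: 30.0
```

Converted, -0.12 m / 0.6 = -0.2, -0.08 m / 0.6 = -0.1333.

play_rows(
  motion=[
    [[0, 0, 0, 0, 0, 0], [0, 0, 0, 0, 0, 0], [0, 0, 0, 0, 0, 0], [0, 0, 0, 0, 0, 0], [0, 0, -0.0167, 0, 0, 0], [0, 0, -0.0667, 0, 0, 0], [0, 0, -0.1333, 0, 0, 0], [0, 0, -0.2, 0, 0, 0]],
  ],
  fingers=0.07,
)

```text
time_s: 9.27
position: [0.5005, 0.063, 0.1663]
tcp_rot: [[-0.978, -0.209, -0.004], [-0.209, 0.978, 0.0], [0.003, 0.001, -1.0]]
force: [1.6, -0.3, -0.2]
opening: 0.657
grasp_force: 0.0
```

Converted, 0.1 m / 0.6 = 0.1667.

play_rows(
  motion=[
    [[0.1667, 0, 0, 0, 0, 0], [0.1667, 0, 0, 0, 0, 0], [0.1667, 0, 0, 0, 0, 0], [0.1667, 0, 0, 0, 0, 0], [0.1667, 0, 0, 0, 0, 0]],
  ],
)

```text
time_s: 9.68
position: [0.4036, 0.0419, 0.1661]
tcp_rot: [[-0.978, -0.208, 0.001], [-0.208, 0.978, -0.0], [-0.001, -0.0, -1.0]]
force: [0.2, -0.5, 0.8]
opening: 0.799
grasp_force: 0.0
```

```bash
python3 - <<'E'
from fit import *
F={c:imaging.capture(c) for c in("scene","side","wrist")}
p=[.5858,.0782,.212]
for c in F:
  print(c,[(np.round(d["at"],3).tolist(),round(d["confidence"],2)) for d in finder.recognise(c,"nut")][:3])
  a=F[c]["frame"][:,:,::-1].copy()
  for B in BLOCK: cv2.polylines(a,[cv2.convexHull(proj(F[c],pose(p,B)).astype(np.float32)).astype(np.int32)],True,(0,0,255),1)
  if c=="wrist": F[c]["o"]=cv2.resize(a,(400,300)); F[c]["o"]=np.vstack([F[c]["o"],np.zeros((100,400,3),np.uint8)])
  else:
    u=proj(F[c],np.array([[.56,.07,.03]]))[0].astype(int); F[c]["o"]=cv2.resize(a[u[1]-65:u[1]+65,u[0]-32:u[0]+33],(200,400))
cv2.imwrite("pics/s3.png",np.hstack([F[c]["o"] for c in F]))
E
python3 go.py
```

```text
scene [([0.588, 0.069, 0.1], 0.84), ([0.582, -0.348, 0.068], 0.78), ([0.401, -0.352, 0.073], 0.78)]
side [([0.574, -0.35, 0.071], 0.93), ([0.581, 0.069, 0.095], 0.87), ([0.4, -0.345, 0.07], 0.6)]
wrist []
t 9.98 p [0.4053 0.0417 0.1652] yaw 102.07 tilt [ 0.0008 -0.0001] q [  -9.9   21.5  116.6    0.    41.9 -112. ] F [-0.3  0.4 -0.4] M [-0.02 -0.02  0.02] op 70.3 g 0.0
```

View pics/s3.png

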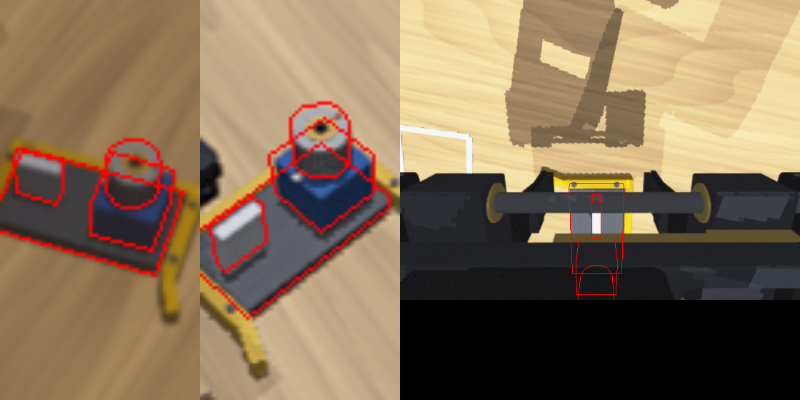

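The block is home and the overlay agrees in the scene and side views. Now to the nut, with the last joint wound back for tightening.

```bash
python3 go.py .5858,.078,.165,126 .5858,.078,.083,126
```

```text
t 9.98 p [0.4053 0.0417 0.1652] yaw 102.07 tilt [ 0.0008 -0.0001] q [  -9.9   21.5  116.6    0.    41.9 -112. ] F [-0.3  0.4 -0.4] M [-0.02 -0.02  0.02] op 70.3 g 0.0
[-0.184, -0.0023, 0.0004] [-0.02, 0.04, -23.93]
[-0.184, -0.0023, 0.0824] [-0.02, 0.04, -23.93]
```

Converted, -0.184 m / 0.6 = -0.3067, -0.002 m / 0.6 = -0.0033, -24 degrees / 360 = -0.0667.

play_rows(
  motion=[
    [[-0.3067, -0.0033, 0, 0, 0, -0.0667], [-0.3067, -0.0033, 0, 0, 0, -0.0667], [-0.3067, -0.0033, 0, 0, 0, -0.0667], [-0.3067, -0.0033, 0, 0, 0, -0.0667], [-0.3067, -0.0033, 0, 0, 0, -0.0667], [-0.3067, -0.0033, 0, 0, 0, -0.0667], [-0.3067, -0.0033, 0, 0, 0, -0.0667], [-0.3067, -0.0033, 0, 0, 0, -0.0667]],
  ],
)

```text
time_s: 10.65
position: [0.5827, 0.0783, 0.1644]
tcp_rot: [[-0.808, -0.589, -0.004], [-0.589, 0.808, 0.0], [0.003, 0.002, -1.0]]
force: [-0.5, -0.2, -0.7]
opening: 0.804
grasp_force: 0.0
```

```bash
python3 - <<'E'
from fit import *
w=imaging.capture("wrist"); a=w["frame"][:,:,::-1].copy()
for B in BLOCK: cv2.polylines(a,[cv2.convexHull(proj(w,pose([.5858,.0782,.212],B)).astype(np.float32)).astype(np.int32)],True,(0,0,255),1)
cv2.imwrite("pics/w4.png",a)
E
python3 go.py .5858,.078,.083,126
```

```text
t 10.7 p [0.5824 0.0782 0.1646] yaw 126.04 tilt [-0.0035  0.0001] q [  -3.2   32.9   91.5   -0.    55.9 -129.3] F [ 0.6 -0.4 -0.1] M [0.09 0.02 0.  ] op 69.7 g 0.0
[-0.0028, -0.0023, 0.0816] [0.12, -0.16, 0.04]
```

View pics/w4.png

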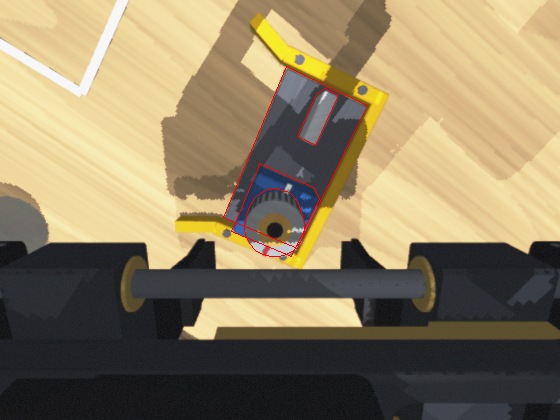

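The overlay matches: nut at px (275,222), centred between the fingers, block against the stop. Red index is at (266,250). I'll descend.

Converted, 0.081 m / 0.6 = 0.135, -0.001 m / 0.6 = -0.0017.

play_rows(
  motion=[
    [[-0.0017, -0.0017, 0.0417, 0, 0, 0], [-0.0017, -0.0017, 0.0833, 0, 0, 0], [-0.0017, -0.0017, 0.1083, 0, 0, 0], [-0.0017, -0.0017, 0.125, 0, 0, 0], [-0.0017, -0.0017, 0.1333, 0, 0, 0], [-0.0017, -0.0017, 0.135, 0, 0, 0], [-0.0017, -0.0017, 0.135, 0, 0, 0], [-0.0017, -0.0017, 0.135, 0, 0, 0]],
  ],
)

```text
time_s: 11.37
position: [0.5865, 0.0779, 0.0853]
tcp_rot: [[-0.809, -0.588, 0.002], [-0.588, 0.809, -0.0], [-0.001, -0.001, -1.0]]
force: [0.5, -0.2, -0.4]
opening: 0.804
grasp_force: 0.0
```

```bash
python3 go.py .5858,.078,.083,126
```

```text
t 11.37 p [0.5865 0.0779 0.0853] yaw 126.04 tilt [ 0.0018 -0.0001] q [  -3.2   39.7   93.9   -0.    46.3 -129.3] F [ 0.5 -0.2 -0.4] M [0.05 0.03 0.02] op 69.9 g 0.0
[0.0005, 0.0005, 0.0023] [-0.07, 0.08, 0.04]
```

Converted, 0.0015 m / 0.6 = 0.0025.

play_rows(
  motion=[
    [[0, 0, 0.0025, 0, 0, 0], [0, 0, 0.0025, 0, 0, 0], [0, 0, 0.0025, 0, 0, 0], [0, 0, 0.0025, 0, 0, 0], [0, 0, 0.0025, 0, 0, 0], [0, 0, 0.0025, 0, 0, 0], [0, 0, 0.0025, 0, 0, 0]],
  ],
  fingers=0.0,
)

```text
time_s: 11.95
position: [0.586, 0.078, 0.0829]
tcp_rot: [[-0.809, -0.588, 0.0], [-0.588, 0.809, 0.0], [-0.0, -0.0, -1.0]]
force: [0.7, -0.5, 2.0]
opening: 0.499
grasp_force: 30.0
```

```bash
python3 go.py .5858,.078,.083,126
```

```text
t 11.95 p [0.586  0.078  0.0829] yaw 126.04 tilt [0.0002 0.    ] q [  -3.2   39.9   94.     0.    46.1 -129.3] F [ 0.7 -0.5  2. ] M [0.04 0.06 0.  ] op 43.4 g 30.0
[0.0002, 0.0001, -0.0001] [-0.01, 0.01, 0.04]
```

Converted, 0.0003 m / 0.6 = 0.0005, 0.0002 m / 0.6 = 0.0003, 45 degrees / 360 = 0.125.

play_rows(
  motion=[
    [[0, 0, 0, 0, 0, 0.0083], [0, 0, 0.0002, 0, 0, 0.025], [0, 0, 0.0002, 0, 0, 0.0417], [0, 0, 0.0003, 0, 0, 0.0583], [0, 0, 0.0003, 0, 0, 0.075], [0, 0, 0.0003, 0, 0, 0.0917], [0, 0, 0.0005, 0, 0, 0.1083], [0, 0, 0.0005, 0, 0, 0.125]],
  ],
)

```text
time_s: 12.62
position: [0.5862, 0.0773, 0.0827]
tcp_rot: [[-0.987, 0.16, 0.001], [0.16, 0.987, -0.001], [-0.001, -0.001, -1.0]]
force: [0.4, -1.6, 0.8]
opening: 0.496
grasp_force: 30.0
```

Converted, 0.0003 m / 0.6 = 0.0005, 0.0002 m / 0.6 = 0.0003, 45 degrees / 360 = 0.125.

play_rows(
  motion=[
    [[0, 0, 0, 0, 0, 0.0167], [0, 0, 0.0002, 0, 0, 0.0333], [0, 0, 0.0002, 0, 0, 0.05], [0, 0, 0.0003, 0, 0, 0.0667], [0, 0, 0.0003, 0, 0, 0.0833], [0, 0, 0.0003, 0, 0, 0.1], [0, 0, 0.0005, 0, 0, 0.1139], [0, 0, 0.0005, 0, 0, 0.125]],
  ],
)

```text
time_s: 13.28
position: [0.5858, 0.0767, 0.0823]
tcp_rot: [[-0.586, 0.81, -0.0], [0.81, 0.586, -0.002], [-0.001, -0.002, -1.0]]
force: [-1.6, -3.9, 2.1]
opening: 0.499
grasp_force: 30.0
```

```bash
python3 go.py
```

```text
t 13.28 p [0.5858 0.0767 0.0823] yaw 35.88 tilt [-0.0004 -0.0021] q [ -3.3  40.   94.   -0.2  46.1 -39.1] F [-1.6 -3.9  2.1] M [-0.72  0.13  0.03] op 43.4 g 30.0
```

Converted, 0.0002 m / 0.6 = 0.0003, 0.0001 m / 0.6 = 0.0002, 36 degrees / 360 = 0.1.

play_rows(
  motion=[
    [[0, 0, 0, 0, 0, 0.0167], [0, 0, 0.0002, 0, 0, 0.0333], [0, 0, 0.0002, 0, 0, 0.05], [0, 0, 0.0003, 0, 0, 0.0667], [0, 0, 0.0003, 0, 0, 0.0833], [0, 0, 0.0003, 0, 0, 0.1]],
  ],
)

```text
time_s: 13.78
position: [0.5853, 0.0766, 0.082]
tcp_rot: [[0.003, 1.0, -0.002], [1.0, -0.003, -0.002], [-0.002, -0.002, -1.0]]
force: [-1.5, -5.1, 1.7]
opening: 0.504
grasp_force: 30.0
```

```bash
python3 go.py
```

```text
t 13.78 p [0.5853 0.0766 0.082 ] yaw -0.18 tilt [-0.0016 -0.0023] q [-3.3 40.  94.  -0.2 46.1 -3. ] F [-1.5 -5.1  1.7] M [-0.9   0.37  0.06] op 43.9 g 30.0
```

Converted, 0.0001 m / 0.6 = 0.0002, 12 degrees / 360 = 0.0333.

play_rows(
  motion=[
    [[0, 0, 0, 0, 0, 0.0083], [0, 0, 0, 0, 0, 0.0167], [0, 0, 0.0002, 0, 0, 0.025], [0, 0, 0.0002, 0, 0, 0.0333]],
  ],
)

```text
time_s: 14.12
position: [0.5851, 0.0766, 0.0819]
tcp_rot: [[0.208, 0.978, -0.002], [0.978, -0.208, -0.002], [-0.003, -0.002, -1.0]]
force: [-1.7, -4.2, 1.9]
opening: 0.499
grasp_force: 30.0
```

```bash
python3 go.py
```

```text
t 14.12 p [0.5851 0.0766 0.0819] yaw -12.03 tilt [-0.0021 -0.0023] q [-3.3 40.  94.  -0.2 46.1  8.8] F [-1.7 -4.2  1.9] M [-0.81  0.37  0.06] op 43.4 g 30.0
```

Converted, 0.0001 m / 0.6 = 0.0002, 12 degrees / 360 = 0.0333.

play_rows(
  motion=[
    [[0, 0, 0, 0, 0, 0.0083], [0, 0, 0, 0, 0, 0.0167], [0, 0, 0.0002, 0, 0, 0.025], [0, 0, 0.0002, 0, 0, 0.0333]],
  ],
)

```text
time_s: 14.45
position: [0.5849, 0.0766, 0.0819]
tcp_rot: [[0.407, 0.913, -0.002], [0.913, -0.407, -0.002], [-0.003, -0.001, -1.0]]
force: [-2.6, -4.5, 2.9]
opening: 0.496
grasp_force: 30.0
```

```bash
python3 go.py
```

```text
t 14.45 p [0.5849 0.0766 0.0819] yaw -24.03 tilt [-0.0024 -0.0022] q [-3.3 40.  94.  -0.2 46.1 20.8] F [-2.6 -4.5  2.9] M [-0.83  0.46  0.03] op 43.1 g 30.0
```

Converted, 0.0001 m / 0.6 = 0.0002, 12 degrees / 360 = 0.0333.

play_rows(
  motion=[
    [[0, 0, 0, 0, 0, 0.0083], [0, 0, 0, 0, 0, 0.0167], [0, 0, 0.0002, 0, 0, 0.025], [0, 0, 0.0002, 0, 0, 0.0333]],
  ],
)

```text
time_s: 14.78
position: [0.5848, 0.0767, 0.0818]
tcp_rot: [[0.588, 0.809, -0.003], [0.809, -0.588, -0.002], [-0.003, -0.001, -1.0]]
force: [-2.3, -2.8, 2.7]
opening: 0.497
grasp_force: 30.0
```

```bash
python3 go.py
```

```text
t 14.78 p [0.5848 0.0767 0.0818] yaw -36.03 tilt [-0.0028 -0.0021] q [-3.3 40.  94.1 -0.2 46.1 32.8] F [-2.3 -2.8  2.7] M [-0.77  0.46  0.05] op 43.3 g 30.0
```

Converted, 0.0001 m / 0.6 = 0.0002, 12 degrees / 360 = 0.0333.

play_rows(
  motion=[
    [[0, 0, 0, 0, 0, 0.0083], [0, 0, 0, 0, 0, 0.0167], [0, 0, 0.0002, 0, 0, 0.025], [0, 0, 0.0002, 0, 0, 0.0333]],
  ],
)

```text
time_s: 15.12
position: [0.5846, 0.0769, 0.0817]
tcp_rot: [[0.744, 0.669, -0.003], [0.669, -0.744, -0.002], [-0.004, -0.001, -1.0]]
force: [-2.5, -3.5, 2.7]
opening: 0.499
grasp_force: 30.0
```

```bash
python3 go.py
```

```text
t 15.12 p [0.5846 0.0769 0.0817] yaw -48.04 tilt [-0.003  -0.0019] q [-3.3 40.  94.1 -0.2 46.1 44.8] F [-2.5 -3.5  2.7] M [-0.7   0.55  0.07] op 43.4 g 30.0
```

Converted, 0.0001 m / 0.6 = 0.0002, 12 degrees / 360 = 0.0333.

play_rows(
  motion=[
    [[0, 0, 0, 0, 0, 0.0083], [0, 0, 0, 0, 0, 0.0167], [0, 0, 0.0002, 0, 0, 0.025], [0, 0, 0.0002, 0, 0, 0.0333]],
  ],
)

```text
time_s: 15.45
position: [0.5848, 0.077, 0.0816]
tcp_rot: [[0.865, 0.503, -0.002], [0.503, -0.865, -0.002], [-0.003, 0.001, -1.0]]
force: [-2.6, -1.5, 2.2]
opening: 0.5
grasp_force: 30.0
```

```bash
python3 go.py
```

```text
t 15.45 p [0.5848 0.077  0.0816] yaw -59.83 tilt [-0.0025 -0.0023] q [-3.3 40.  94.1 -0.2 46.1 56.7] F [-2.6 -1.5  2.2] M [-0.14  0.47  1.08] op 43.5 g 30.0
```

Converted, 0.0001 m / 0.6 = 0.0002, 9 degrees / 360 = 0.025.

play_rows(
  motion=[
    [[0, 0, 0, 0, 0, 0.0083], [0, 0, 0, 0, 0, 0.0167], [0, 0, 0.0002, 0, 0, 0.025]],
  ],
)

```text
time_s: 15.7
position: [0.5873, 0.0767, 0.0818]
tcp_rot: [[0.932, 0.362, 0.003], [0.362, -0.932, -0.003], [0.002, 0.004, -1.0]]
force: [3.5, -3.9, -0.1]
opening: 0.498
grasp_force: 30.0
```

```bash
python3 go.py
```

```text
t 15.7 p [0.5873 0.0767 0.0818] yaw -68.78 tilt [ 0.0033 -0.0034] q [-3.3 40.  93.9 -0.3 45.8 65.7] F [ 3.5 -3.9 -0.1] M [-0.53 -0.64  0.91] op 43.4 g 30.0
```

The moment jumped from 0.05 to 1.08 N m near yaw -60°, so the nut is bottomed and the pads are slipping at about 0.9. I'll hold briefly and check the block.

play_rows(
  motion=[
    [[0, 0, 0, 0, 0, 0], [0, 0, 0, 0, 0, 0], [0, 0, 0, 0, 0, 0]],
  ],
)

```text
time_s: 15.95
position: [0.5875, 0.0767, 0.0818]
tcp_rot: [[0.932, 0.363, 0.003], [0.363, -0.932, -0.003], [0.002, 0.004, -1.0]]
force: [2.3, -4.8, 0.1]
opening: 0.5
grasp_force: 30.0
```

```bash
cat > ov.py <<'E'
import sys
from fit import *
F={c:imaging.capture(c) for c in("scene","side","wrist")}
p=[.5858,.0782,.212]
for c in F:
  a=F[c]["frame"][:,:,::-1].copy()
  if c=="wrist": F[c]["o"]=np.vstack([a[:300,80:480],np.zeros((100,400,3),np.uint8)]); cv2.imwrite("w_raw.png",a)
  else:
    for B in BLOCK[:1]+BLOCK[3:]: cv2.polylines(a,[cv2.convexHull(proj(F[c],pose(p,B)).astype(np.float32)).astype(np.int32)],True,(0,0,255),1)
    u=proj(F[c],np.array([[.54,.07,.03]]))[0].astype(int); F[c]["o"]=cv2.resize(a[u[1]-65:u[1]+65,u[0]-32:u[0]+33],(200,400))
cv2.imwrite(sys.argv[1],np.hstack([F[c]["o"] for c in F]))
E
python3 ov.py pics/s5.png; python3 go.py
```

```text
t 16.1 p [0.5875 0.0767 0.0818] yaw -68.72 tilt [ 0.0033 -0.0025] q [-3.3 40.1 93.9 -0.2 45.8 65.6] F [ 1.7 -5.   0.4] M [-0.86 -0.3   0.74] op 43.3 g 30.0
```

View pics/s5.png

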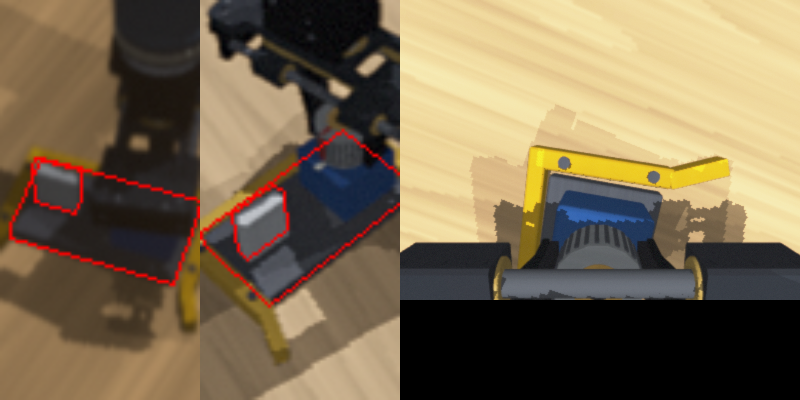

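The block is still home, perhaps turned about 2° within the nest's play. I'll back off 90°.

Converted, -0.0003 m / 0.6 = -0.0005, -0.0002 m / 0.6 = -0.0003, -45 degrees / 360 = -0.125.

play_rows(
  motion=[
    [[0, 0, 0, 0, 0, -0.0111], [0, 0, -0.0002, 0, 0, -0.0278], [0, 0, -0.0002, 0, 0, -0.0444], [0, 0, -0.0003, 0, 0, -0.0611], [0, 0, -0.0003, 0, 0, -0.0778], [0, 0, -0.0003, 0, 0, -0.0944], [0, 0, -0.0005, 0, 0, -0.1111], [0, 0, -0.0005, 0, 0, -0.125]],
  ],
)

```text
time_s: 16.77
position: [0.5861, 0.0781, 0.082]
tcp_rot: [[0.402, 0.915, 0.0], [0.915, -0.402, 0.001], [0.001, -0.0, -1.0]]
force: [1.4, -1.3, 2.1]
opening: 0.493
grasp_force: 30.0
```

```bash
python3 go.py
```

```text
t 16.77 p [0.5861 0.0781 0.082 ] yaw -23.73 tilt [0.0003 0.0009] q [-3.3 40.  94.   0.1 46.  20.4] F [ 1.4 -1.3  2.1] M [-0.22  0.08 -0.13] op 42.9 g 30.0
```

Converted, -0.0003 m / 0.6 = -0.0005, -0.0002 m / 0.6 = -0.0003, -45 degrees / 360 = -0.125.

play_rows(
  motion=[
    [[0, 0, 0, 0, 0, -0.0167], [0, 0, -0.0002, 0, 0, -0.0333], [0, 0, -0.0002, 0, 0, -0.05], [0, 0, -0.0003, 0, 0, -0.0667], [0, 0, -0.0003, 0, 0, -0.0833], [0, 0, -0.0003, 0, 0, -0.1], [0, 0, -0.0005, 0, 0, -0.1139], [0, 0, -0.0005, 0, 0, -0.125]],
  ],
)

```text
time_s: 17.43
position: [0.584, 0.0782, 0.0822]
tcp_rot: [[-0.363, 0.932, -0.004], [0.932, 0.363, 0.001], [0.002, -0.004, -1.0]]
force: [-2.9, -2.4, 5.2]
opening: 0.498
grasp_force: 30.0
```

play_rows(
  motion=[
    [[0, 0, 0, 0, 0, 0], [0, 0, 0, 0, 0, 0], [0, 0, 0, 0, 0, 0]],
  ],
)

```text
time_s: 17.68
position: [0.5841, 0.0782, 0.0822]
tcp_rot: [[-0.357, 0.934, -0.004], [0.934, 0.357, 0.001], [0.002, -0.004, -1.0]]
force: [-3.8, -1.4, 5.5]
opening: 0.501
grasp_force: 30.0
```

```bash
python3 ov.py pics/s6.png; python3 go.py
```

```text
t 17.83 p [0.584  0.0782 0.0821] yaw 20.94 tilt [-0.0041  0.0005] q [ -3.2  40.   94.1   0.   46.2 -24.2] F [-3.6 -0.9  5.2] M [-0.33  0.64  0.03] op 43.4 g 30.0
```

View pics/s6.png

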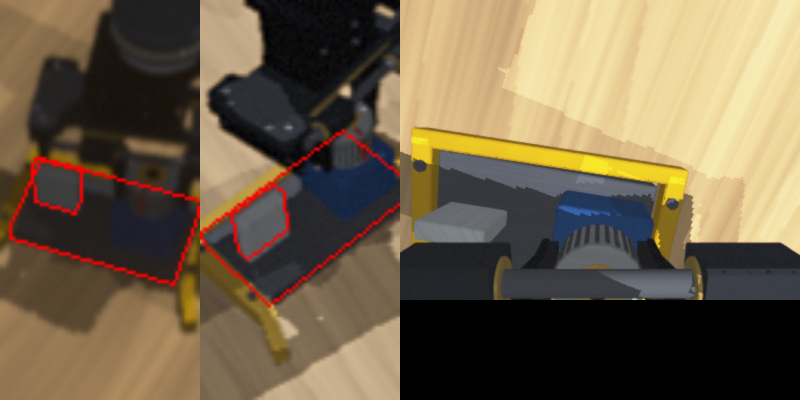

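The block is home against the stop, turned only a degree or two. The fingers backed off 89.7° with little torque and still hold the nut at 30 N. Handing in.

```bash
python3 -c "
from rig import bot; print(bot.hand_in())"
```

```text
the job is handed in; nothing more can be done
None
```

I handed the job in at about 18 s of the 72 s allowed, and no verdict came back: the block is home against the nest's end stop, the nut was bottomed out and backed off about 90° (1.57 rad), and the fingers still hold it at 30 N.

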